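Stow the microchip reader in the field case, using the lid's folding stay

ROBOT

A 6-joint arm with a two-finger parallel gripper is mounted at the origin on the work surface. World frame = base frame: x ahead of the robot, y to its left, z up, the work surface at z = 0. Lengths are in mm, angles in degrees, forces in N, time in s.
With the tool pointing down it reaches from about 300 to 850 mm from the base axis. Payload 5.4 kg.
Tool frame: the origin (TCP) lies midway between the tips of the shut fingers; the grasp point (between the pads) lies 19 mm behind it; z points along the fingers, y is the line along which they close (so a half turn about z gives the same grasp; the last joint's range is limited). The gripper opens to 85 mm and grips with 20 to 120 N. Pads are 22 mm wide; open, the fingers measure 114 mm over their backs; the gripper's body (76 mm by 85 mm) begins 54 mm behind the grasp point. The pads swing forward as they close: fully open they stand 13 mm farther back than shut.
Start: joints at [-83.829, 9.076, 91.501, -0, 79.423, -12.038], TCP at [179.651, -546.198, 231.299] pointing down, gripper open.
Joint ranges: [-166.64, 166.64], [-54.1, 131.32], [10.49, 154.53], [-73.88, 253.88], [9.74, 151.15], [-171.62, 171.62]. Speed limits (degrees/s): [147.25, 147.25, 180, 180, 180, 180].

INTERFACE

Orientations are given as a 3x3 rotation matrix whose columns are the frame's x, y, z axes.
In Python, from cell import robot gives the robot as it stands.
- The arm moves only by the shell command python3 -m handwheel 'ROWS' [OPENING]. ROWS is text: rows parted by semicolons, each of 6 numbers parted by spaces: the shift along the world's x, y, z as a fraction of full scale, then the turn, a rotation vector about the world's x, y, z as a fraction of full scale. A call has 1 to 10 rows; each row is the pose to reach, as a shift and turn from the pose commanded when the call began; what a row does not reach only later rows make up. Full scale, the value 1, is 0.2 m for a shift and pi/4 rad for a turn. A row lasts 1/10 s, in which the tool goes at most 50 mm and 8.59 degrees, less where a joint would pass 70% of its speed; a pose out of reach is approached as far as the arm can. A call with a number of a shift or a turn outside -1 to 1 is refused whole. A call with a gripper value outside its range is refused whole. OPENING is the opening, from 0 (shut) to 1 (fully open), set as the call begins (- or left out, the last holds). The fingers move at their own pace and stop on an object; the grip force is fixed at half the most. Time passes only in rows, so rows that repeat a pose let the fingers close. It gives the time, the measured TCP pose, the force, the opening and the grip force at its end, in the units of the state.
- robot.observe(): the state, without advancing time (a new reading comes with each control period).
- robot.camera(name): name is "scene" or "top" or "wrist"; returns a dict with "color" (384x512x3 uint8, red, green, blue), "range_z" (384x512 float32, mm along the optical axis (not along the pixel's ray), 0 where there is no reading), "intrinsics" (3x3 intrinsics, pixels), "rvec" (rotation vector, rad) and "tvec" (3), from world to camera coordinates, as OpenCV has them. Camera axes: x right, y down, z forward; pixel columns grow to the right and rows downward; lengths in mm; the calibration is good to about 2 mm. A picture is of the moment at which its call begins.
- robot.job_done(): hands the job in; it is judged then, once.
The state is a dict: "clock": time; "joints": joint angles; "qd": joint speeds; "effort": joint torques, N m; "tcp_pos": TCP position; "tool_rot": TCP orientation; "ft_force": force on the tool from outside, world axes, zero at the start; "moment": the same for the moment, N m; "grip_width": opening from 0.0 (shut) to 1.0 (fully open); "gripper_force": force on a finger pad.
Only numpy, scipy, OpenCV 4.12 (cv2) and the standard library are available. Lean on these libraries where they do the work, as an engineer would, in place of code of your own. Each camera call takes 0.05 s, during which the arm holds its last target. There are 200 camera calls.

TASK

Put the hand-held microchip reader away in the aluminium field case: raise the lid and draw the knee of its folding stay past straight, fully against its stop, so that the lid stands locked by itself. Lay the reader flat, right side up, on the floor of the wide middle bay, then push the knee back to break the stay and lower the lid gently until it is fully shut, never letting it drop or slam. Set the reader down rather than dropping it in, and leave the other things on the table where they stand.

Things in the scene. Friction and masses are not known exactly. Their poses are not given: they have to be found in the camera images.
- case: Aluminium field case, fixed, latches undone: 216 mm deep (x), 330 wide (y), body 92 high, walls 6; 122 high with the lid shut. Origin under its middle, z up, +x level from the front (handle) to the back (hinge). Foam floor 10 mm above the table. Foam dividers 6 mm thick, tops 60 mm above the table, at y = -90 and +70 mm bound the middle bay (204 x 154 mm); stay in the -y part, kit in the +y part.
- lid_hinge (a point): Middle of the lid's hinge line, which runs along the case's y: in the case's frame x = +108, y = 0, z = 92 mm.
- bay (a point): Point on the floor of the middle bay, at x = -18, y = -10, z = 10 mm in the case's frame: a good place for the reader's origin, its head (+x) towards the hinge. A gripper pointing straight down, fingers closing along the case's y, then stays clear of the raised lid.
- lid (a joint): Lid angle, rad: 0 shut, 1.309 (75 deg) at its highest, where the straight stay stops it. Lid mass 0.48 to 0.72 kg; lifting it at the handle takes 3 to 5 N, and it swings freely on its hinge but for slight friction: left above about 1.2 rad it stands, below about 1.1 rad it may fall and slam shut unless held or the stay is locked.
- lid_handle (a point): Middle of the lid's handle: round bar 11 mm thick, 110 long, parallel to the hinge, 35 mm in front of the lid's front face, on 8 mm posts 47 mm to each side. Lid shut: x = -143, y = 0, z = 107 mm in the case's frame; it circles the hinge (251 mm out, 15 mm above its line), to 0.34 m high. Pinched from above, fingers closing along the case's x, it turns between the pads.
- knee (a joint): Angle of the stay's knee, rad: 0 folded (lid shut), 2.827 links dead straight, 2.997 at its stop, 0.17 past straight. Near the stop (2.92 and more counts as locked) it holds the lid up. Below straight it folds as the lid comes down. It is stiff enough to stay where left; 2 to 5 N at the knee moves it. Raising the lid alone leaves it straight or up to 0.5 short of it, not locked.
- knee_pin (a point): Centre of the knee: steel boss 16 mm in diameter, 16 long, axis along the case's y, free on both sides. Lid up: about x = +43, z = 139 mm in the case's frame, 50 mm in front of the lid's inside and below its edge: come tilted 30 to 45 deg, pointing down and to the hinge. It folds to the hinge and down; it locks to the front and up (35 deg above level), 7 mm past straight.
- stay_foot_pin (a point): Pin of the stay on the case (x = -2, y = -125, z = 77 mm in its frame). The stay is two flat steel links, 12 mm wide, 76.5 mm between pins, in the plane y = -125 mm, 34 mm inside the -y wall; the knee circles this pin at 76.5 mm. The other end is pinned to the lid, 110 mm from the hinge line.
- reader: Hand-held microchip reader, grey plastic, loose, lying on the table screen up: 150 mm long, 26 high, 0.14 to 0.28 kg. Origin under its middle, z up out of the screen side; +x to the head, a disc 62 mm in diameter centred at x = +44 mm. The handle, 36 wide, runs from x = -75 to +20 mm. The origin reads about 0 high on the table, 10 mm on the bay's floor.
- reader_grip (a point): Point in the reader's handle for gripping from above across its 36 mm width: at x = -10 mm, 15 mm above the reader's origin.
- dish: Bystander: shallow stainless tray, 95 x 175 x 26 mm, origin under its middle.
- sanitiser: Bystander: pump bottle, 68 mm in diameter, 185 mm high, origin under its middle.
- notebook: Bystander: spiral notebook, 150 x 210 x 11 mm, origin under its middle.
Things that resemble listed ones, but are neither listed nor needed, are in the scene too. There is more than one size of the reader; the one meant has the size given above.

How it is judged:
By the outcome, as a careful person would: the job done as asked, in the order asked, and still so for the second after the job is handed in, with the robot touching nothing.
It also fails if it takes over 72 s, if anything falls off the work surface, if the arm or the gripper's body presses on something with over 40 N, if the wrist force passes 120 N, or if a joint passes its speed limit or range.

## Working session

There is one attempt and no reset: what is moved stays moved. The work goes in short steps, Python scripts to look and compute and a shell command to move; the robot and the scene stay as the last step left them, time stands still between calls to the robot, and variables do not carry over. Pictures are saved under pics/ and viewed, at most 14 in all, crops included, and the job is handed in when it is done.

```bash
ls; mkdir -p pics
cat > h.py <<'E'
import numpy as np, cv2
from cell import robot
def cam(n):
    c=robot.camera(n); c['R']=cv2.Rodrigues(np.array(c['rvec'],float))[0]; c['t']=np.array(c['tvec'],float).ravel(); c['K']=np.array(c['intrinsics'],float); return c
def cloud(c):
    h,w=c['range_z'].shape; v,u=np.mgrid[:h,:w]; z=c['range_z'].astype(float)
    K=c['K']; p=np.stack([(u-K[0,2])/K[0,0]*z,(v-K[1,2])/K[1,1]*z,z],-1)
    P=(p-c['t'])@c['R']; P[z==0]=np.nan; return P
def proj(c,P):
    q=(c['R']@np.atleast_2d(P).T).T+c['t']; q=q@c['K'].T; return q[:,:2]/q[:,2:]
def ray(c,u,v,zp):
    d=c['R'].T@np.linalg.solve(c['K'],[u,v,1.]); o=-c['R'].T@c['t']; return o+d*(zp-o[2])/d[2]
E
python3 - <<'E'
from h import *
a=cam('scene');b=cam('top')
cv2.imwrite('pics/top.png',b['color'][:,:,::-1]);cv2.imwrite('pics/scene.png',a['color'][:,:,::-1])
np.savez('t.npz',P=cloud(b));np.savez('s.npz',P=cloud(a))
for c in(a,b):print(-c['R'].T@c['t'],c['K'][0,0])
print((b['range_z']==0).mean(),(a['range_z']==0).mean())
E
```

```text
pics
[983.01034274 382.77482494 808.55126953] 351.6587003932279
[ 376.09560164   30.35738874 1368.13791448] 424.47832329997635
0.0039825439453125 0.0039011637369791665
```

View pics/top.png

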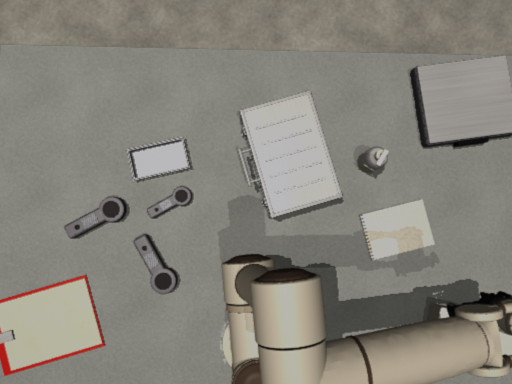

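View pics/scene.png

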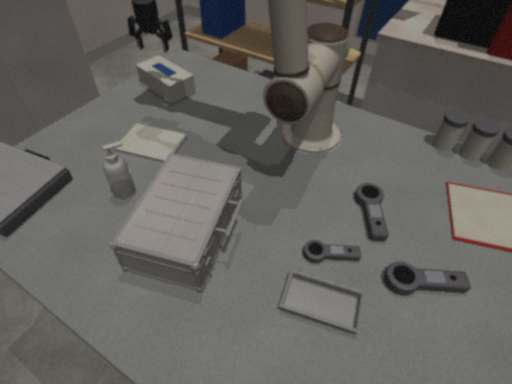

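The top view shows the case at (290,155) with its handle at left (247,165). There are three readers at about (97,216), (170,202) and (155,264). The dish is at (160,158), the bottle at (374,160) and the notebook at (397,230). Next I measure the case and the readers.

```bash
cat > m.py <<'E'
from h import *
b=cam('top');P=cloud(b)
for n,(u0,v0,u1,v1),lo,hi in [('case',(235,85,350,222),112,135),('handle',(236,140,262,190),90,128),('rA',(55,190,132,245),8,60),('rB',(142,182,196,222),8,60),('rC',(128,228,182,298),8,60)]:
    Q=P[v0:v1,u0:u1]; z=Q[...,2]; m=(z>lo)&(z<hi); p=Q[m]
    r=cv2.minAreaRect(p[:,:2].astype(np.float32))
    print(n,m.sum(),'z',np.percentile(p[:,2],[5,50,95]).round(1),r,cv2.boxPoints(r).round(0).tolist())
    if n[0]=='r':
        (cx,cy),(w,h),a=r; bx=cv2.boxPoints(r); e=bx[1]-bx[0]; f=bx[2]-bx[1]; e=e if np.linalg.norm(e)>np.linalg.norm(f) else f; e/=np.linalg.norm(e)
        s=(p[:,:2]-[cx,cy])@e; t=(p[:,:2]-[cx,cy])@[-e[1],e[0]]
        wp=np.ptp(t[s>30]);wm=np.ptp(t[s<-30]); d=e if wp>wm else -e
        print('  axis',d,np.degrees(np.arctan2(d[1],d[0])),'widths',wp,wm)
    else:
        print(' mean',p.mean(0))
E
python3 m.py; python3 -c "
from h import *
print(robot.observe())"
```

```text
case 8381 z [118.6 123.  127.2] ((577.6638793945312, -77.57110595703125), (340.1004333496094, 260.4918212890625), 17.382362365722656) [[376.0, -4.0], [454.0, -253.0], [779.0, -151.0], [701.0, 98.0]]
 mean [580.8117064  -92.69247711 122.96940963]
handle 508 z [108.2 120.3 126.3] ((554.9803466796875, 27.308212280273438), (141.88648986816406, 68.64834594726562), 1.131318211555481) [[483.0, 60.0], [485.0, -8.0], [627.0, -6.0], [625.0, 63.0]]
 mean [562.23190965  17.97597227 117.9191684 ]
rA 1212 z [16.2 34.9 40. ] ((378.31854248046875, 520.7815551757812), (152.68804931640625, 236.7216033935547), 3.485994577407837) [[295.0, 634.0], [309.0, 398.0], [462.0, 407.0], [447.0, 644.0]]
  axis [ 0.06080451 -0.9981497 ] -86.51401 widths 152.68806498947126 146.1139694823171
rB 648 z [19.6 26.7 31.3] ((437.0776062011719, 278.0313415527344), (126.38618469238281, 123.27762603759766), 78.73204803466797) [[364.0, 228.0], [485.0, 204.0], [510.0, 328.0], [389.0, 352.0]]
  axis [0.19539757 0.98072416] 78.73205 widths 121.00975281608447 105.7848521585961
rC 1214 z [20.2 35.1 40.1] ((241.30580139160156, 328.
[... 329 characters left out ...]
        7.94228422e+01, -1.20400900e+01]), 'qd': array([ 0.05039969, -0.14837795, -0.27524031,  0.00677403,  0.03287884,
       -0.0514491 ]), 'effort': array([ 5.64958896e-05, -3.96377349e+01, -3.31785035e+01, -1.93432879e-04,
        5.49633085e-03, -1.43814795e-06]), 'tcp_pos': array([ 179.61220567, -545.74830822,  230.53865229]), 'tool_rot': array([[ 9.49917899e-01,  3.12499556e-01, -1.15086817e-04],
       [ 3.12499389e-01, -9.49916857e-01,  1.44789026e-03],
       [ 3.43142156e-04, -1.41134143e-03, -9.99998945e-01]]), 'ft_force': array([0.45461853, 0.48604726, 0.83895371]), 'moment': array([ 0.01974586,  0.00536578, -0.00481026]), 'gripper_force': 0.0, 'grip_width': 1.0034345103079203}
```

```bash
cat > m.py <<'E'
from h import *
b=cam('top');P=cloud(b)
z=cv2.medianBlur(P[...,2].astype(np.float32),5)
def cl(box,lo,hi):
    u0,v0,u1,v1=box; M=np.zeros(z.shape,np.uint8); M[v0:v1,u0:u1]=((z>lo)&(z<hi))[v0:v1,u0:u1]
    n,l,s,c=cv2.connectedComponentsWithStats(M); k=1+s[1:,4].argmax(); return l==k
def onplane(m,zz):
    c=max(cv2.findContours(m.astype(np.uint8),0,1)[0],key=len)[:,0]
    return np.array([ray(b,u,v,zz)[:2] for u,v in c]),np.array([ray(b,u,v,zz)[:2] for v,u in np.argwhere(m)])
for n,box,lo,hi,zz in [('case',(235,85,350,222),110,140,122),('rA',(55,190,132,245),10,60,35),('rB',(142,182,196,222),8,60,25),('rC',(128,228,182,298),10,60,35)]:
    m=cl(box,lo,hi)
    if n=='case': m=cv2.morphologyEx(m.astype(np.uint8),2,np.ones((15,15)))>0
    c,p=onplane(m,zz); r=cv2.minAreaRect(c.astype(np.float32)); print(n,m.sum(),np.round(r[0],1),np.round(r[1],1)+3,round(r[2],2),cv2.boxPoints(r).round(0).tolist())
    mu=p.mean(0); w,V=np.linalg.eigh(np.cov((p-mu).T)); e=V[:,1]; s=(p-mu)@e;print('  pca',mu.round(1),np.degrees(np.arctan2(e[1],e[0])).round(2),'ext along e',s.min(),s.max())
# handle bar
g=z[135:195,236:265]; m=np.zeros(z.shape,bool); m[135:195,236:256]=((z>90)&(z<125))[135:195,236:256]
c,p=onplane(m,110); print('handle',p.mean(0))
cv2.imwrite('pics/crop.png',cv2.resize(b['color'][80:230,130:355,::-1],None,fx=3.5,fy=3.5,interpolation=3))
E
python3 m.py
```

```text
case 6240 [582.2 -92.8] [336.7 226.7] 16.88 [[390.0, -34.0], [455.0, -248.0], [774.0, -151.0], [709.0, 63.0]]
  pca [578.3 -92.9] -175.14 ext along e -180.87185009715233 169.56228406821492
rA 1169 [384.8 503.9] [ 83.1 202. ] 27.71 [[303.0, 573.0], [396.0, 397.0], [467.0, 434.0], [374.0, 611.0]]
  pca [386.8 497. ] 118.91 ext along e -92.63611929020632 106.40134722828009
rB 638 [436.1 278.8] [ 64.1 151.5] 27.73 [[375.0, 330.0], [444.0, 199.0], [498.0, 227.0], [429.0, 359.0]]
  pca [437.4 273. ] 119.8 ext along e -68.63816200275413 80.24033193961658
rC 1179 [244.3 314. ] [197.1  85.2] 27.56 [[139.0, 305.0], [177.0, 233.0], [349.0, 322.0], [311.0, 395.0]]
  pca [236.3 312.6] -149.2 ext along e -105.42898326468335 89.66631337391372
handle [572.81053934  30.3557571 ]
```

View pics/crop.png

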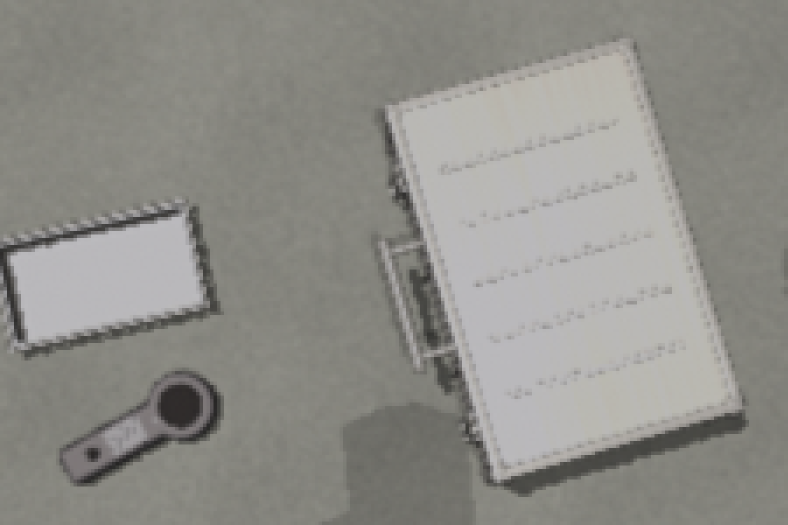

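The crop confirms B (150 × 62 mm, head to the lower right at crop (180,403)) as the reader. The lid's corners are near crop (387,105), (632,40), (742,410) and (497,478), and the handle bar runs from (382,238) to (420,366). I'll convert these to poses.

```bash
cat > m2.py <<'E'
from h import *
b=cam('top')
f=lambda q,z:ray(b,(q[0]+.5)/3.5+130-.5,(q[1]+.5)/3.5+80-.5,z)
C=np.array([f(q,122) for q in [(387,105),(632,40),(742,410),(497,478)]])
print(C.round(1)); 
for i in range(4): d=C[(i+1)%4]-C[i]; print(np.linalg.norm(d).round(1),np.degrees(np.arctan2(d[1],d[0])).round(2))
print('centre',C.mean(0))
H=np.array([f(q,112) for q in [(382,238),(420,366)]]);print('handle',H,H.mean(0))
g=cv2.cvtColor(b['color'],7); m=np.zeros_like(g); m[85:222,238:350]=(g>150)[85:222,238:350]; m=cv2.morphologyEx(m,2,np.ones((9,9)))
c=max(cv2.findContours(m,0,1)[0],key=len)[:,0]; p=np.array([ray(b,u,v,122)[:2] for u,v in c],np.float32); print(cv2.minAreaRect(p),g[90:110,238:350].mean())
E
python3 m2.py
```

```text
[[ 710.6   57.4  122. ]
 [ 771.1 -151.1  122. ]
 [ 455.3 -246.2  122. ]
 [ 395.1  -39.9  122. ]]
217.2 -73.83
329.8 -163.25
214.9 106.29
330.3 17.14
centre [583.03771373 -94.94688088 122.        ]
handle [[598.20595826  60.04714537 112.        ]
 [489.20427538  26.02406433 112.        ]] [543.70511682  43.03560485 112.        ]
((583.3405151367188, -93.74818420410156), (331.16973876953125, 217.12501525878906), 17.270723342895508) 144.78705357142857
```

```bash
cat >> h.py <<'E'
from scipy.spatial.transform import Rotation as Ro
TH=np.radians(-73.0); C0=np.array([583,-94.4,0.])
Rc=np.array([[np.cos(TH),-np.sin(TH),0],[np.sin(TH),np.cos(TH),0],[0,0,1]])
W=lambda x,y,z:C0+Rc@np.array([x,y,z],float)
inv=lambda p:Rc.T@(np.array(p)-C0)
def toolR(yax,zax): # in case frame
    y=np.array(yax,float);z=np.array(zax,float); y/=np.linalg.norm(y);z/=np.linalg.norm(z)
    return Rc@np.stack([np.cross(y,z),y,z],1)
def delta(p,R,s=None):
    s=s or robot.observe(); d=(np.array(p)-s['tcp_pos'])/200
    out=[]
    for q in (R,R@np.diag([-1,-1,1])):
        out.append((Ro.from_matrix(q@s['tool_rot'].T).as_rotvec()/(np.pi/4)).round(3))
    print('shift',d.round(3),'turn',*out)
def rows(p,R=None): print([((np.array(q)-robot.observe()['tcp_pos'])/200).round(3).tolist() for q in np.atleast_2d(p)])
E
python3 -m handwheel '.3 .49 0 0 0 0;.6 .98 0 0 0 0;.6 .98 0 0 0 0;.6 .98 0 0 0 0;.6 .98 0 0 0 0;.6 .98 0 0 0 0' 0.3
python3 -m handwheel '.3 .49 0 0 0 0;.6 .98 0 0 0 0;.6 .98 0 0 0 0;.6 .98 0 0 0 0;.6 .98 0 0 0 0;.6 .98 0 0 0 0'
python3 -m handwheel '.3 .49 0 0 0 0;.6 .98 0 0 0 0;.6 .98 0 0 0 0;.6 .98 0 0 0 0;.6 .98 0 0 0 0;.6 .98 0 0 0 0'
python3 - <<'E'
from h import *
delta(W(-143,0,180),toolR([1,0,0],[0,0,-1]))
c=cam('wrist');cv2.imwrite('pics/w1.png',c['color'][:,:,::-1]);print(proj(c,[W(-143,0,107),W(-143,47,107),W(-143,-47,107)]))
E
```

```text
clock: 0.85
tcp_pos: [301.2, -347.3, 231.2]
tool_rot: [[0.949, 0.317, 0.001], [0.317, -0.949, 0.001], [0.001, -0.001, -1.0]]
ft_force: [0.3, 0.0, 0.0]
grip_width: 0.3
gripper_force: 0.0
clock: 1.45
tcp_pos: [420.9, -152.2, 231.3]
tool_rot: [[0.949, 0.317, 0.0], [0.317, -0.949, 0.0], [0.001, -0.0, -1.0]]
ft_force: [0.3, -0.5, 0.7]
grip_width: 0.298
gripper_force: 0.0
clock: 2.05
tcp_pos: [541.1, 43.1, 231.0]
tool_rot: [[0.949, 0.315, 0.0], [0.315, -0.949, 0.0], [0.0, -0.0, -1.0]]
ft_force: [-0.1, -0.1, 0.1]
grip_width: 0.299
gripper_force: 0.0
shift [ 0.001 -0.004 -0.255] turn [-0.    0.   -0.03] [-0.00e+00 -1.00e-03  3.97e+00]
[[255.32492424 185.24185873]
 [256.6045539  131.88437659]
 [254.1586487  233.87274654]]
```

View pics/w1.png

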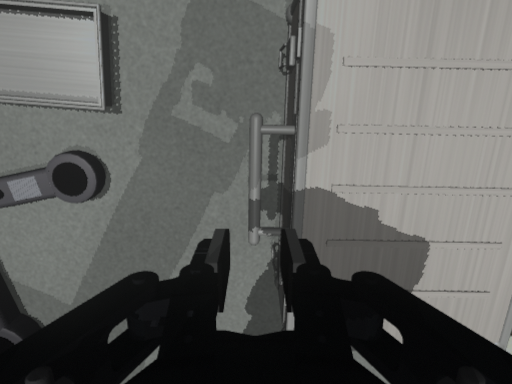

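The wrist view shows the bar at u≈254.5, v 113–244. The fingers are centred on it across the bar, and the estimate is about 2 mm off along it, so I descend and grip.

```bash
sed -i 's/C0=np.array(\[583,-94.4,0.\])/C0=np.array([584.9,-93.8,0.])/' h.py
python3 -m handwheel '0 0 -.2 0 0 -.03;0 0 -.4 0 0 -.03;0 0 -.6 0 0 -.03;0 0 -.68 0 0 -.03;0 0 -.715 0 0 -.03;0 0 -.715 0 0 -.03'
python3 -m handwheel '0 0 0 0 0 0;0 0 0 0 0 0;0 0 0 0 0 0;0 0 0 0 0 0' 0
python3 - <<'E'
from h import *
s=robot.observe();p=s['tcp_pos'];print(inv(p),s['ft_force'])
# arc offsets relative to here
for th in np.linspace(0,1.309,21):
    f=lambda t:np.array([-(251*np.cos(t)-15*np.sin(t)),0,251*np.sin(t)+15*np.cos(t)])
    print(round(th,3),(Rc@(f(th)-f(0))/200).round(3))
E
```

```text
clock: 2.7
tcp_pos: [539.2, 40.3, 87.8]
tool_rot: [[0.958, 0.288, -0.001], [0.288, -0.958, -0.0], [-0.001, -0.0, -1.0]]
ft_force: [0.3, -0.8, -0.2]
grip_width: 0.303
gripper_force: 0.0
clock: 3.1
tcp_pos: [539.9, 42.8, 89.7]
tool_rot: [[0.957, 0.29, 0.001], [0.29, -0.957, 0.002], [0.001, -0.002, -1.0]]
ft_force: [-2.1, 4.7, -0.9]
grip_width: 0.106
gripper_force: 58.4
[-143.76452304   -3.13650409   89.71065832] [-2.07866204  4.74525767 -0.87930332]
0.0 [0. 0. 0.]
0.065 [ 0.002 -0.007  0.082]
0.131 [ 0.006 -0.02   0.163]
0.196 [ 0.011 -0.037  0.243]
0.262 [ 0.018 -0.059  0.322]
0.327 [ 0.027 -0.087  0.399]
0.393 [ 0.036 -0.119  0.475]
0.458 [ 0.048 -0.155  0.547]
0.524 [ 0.06  -0.197  0.617]
0.589 [ 0.074 -0.242  0.685]
0.654 [ 0.089 -0.292  0.748]
0.72 [ 0.106 -0.345  0.809]
0.785 [ 0.123 -0.402  0.865]
0.851 [ 0.141 -0.463  0.918]
0.916 [ 0.161 -0.526  0.966]
0.982 [ 0.181 -0.593  1.01 ]
1.047 [ 0.202 -0.662  1.049]
1.113 [ 0.224 -0.734  1.084]
1.178 [ 0.247 -0.807  1.113]
1.244 [ 0.27  -0.882  1.138]
1.309 [ 0.293 -0.959  1.157]
```

```bash
python3 -m handwheel '.002 -.007 .082 0 0 0;.006 -.02 .163 0 0 0;.011 -.037 .243 0 0 0;.018 -.059 .322 0 0 0;.027 -.087 .399 0 0 0;.036 -.119 .475 0 0 0;.048 -.155 .547 0 0 0;.06 -.197 .617 0 0 0;.074 -.242 .685 0 0 0;.089 -.292 .748 0 0 0'
python3 -m handwheel '0 0 0 0 0 0'
```

```text
clock: 4.1
tcp_pos: [557.5, -14.0, 240.7]
tool_rot: [[0.957, 0.291, 0.002], [0.291, -0.957, 0.006], [0.003, -0.005, -1.0]]
ft_force: [-2.3, 9.4, 3.7]
grip_width: 0.099
gripper_force: 58.5
clock: 4.2
tcp_pos: [558.0, -15.5, 242.4]
tool_rot: [[0.957, 0.29, 0.003], [0.29, -0.957, 0.003], [0.004, -0.002, -1.0]]
ft_force: [-5.3, 10.3, 6.3]
grip_width: 0.102
gripper_force: 59.2
```

```bash
python3 -m handwheel '.017 -.053 .061 0 0 0;.034 -.11 .117 0 0 0;.052 -.171 .17 0 0 0;.072 -.234 .218 0 0 0;.092 -.301 .262 0 0 0;.113 -.37 .301 0 0 0;.135 -.442 .336 0 0 0;.158 -.515 .365 0 0 0;.181 -.59 .39 0 0 0'
python3 -m handwheel '0 0 0 0 0 0;0 0 0 0 0 0'
python3 - <<'E'
from h import *
s=robot.observe();q=inv(s['tcp_pos']);print(q,s['ft_force'])
r=np.array([108-q[0],q[2]+18-92]);print(np.linalg.norm(r),np.arctan2(r[1],r[0])-np.arctan2(15,251))
E
```

```text
clock: 5.1
tcp_pos: [594.9, -133.9, 321.2]
tool_rot: [[0.957, 0.291, 0.007], [0.291, -0.957, 0.001], [0.007, 0.002, -1.0]]
ft_force: [0.2, 4.8, 7.5]
grip_width: 0.098
gripper_force: 61.7
clock: 5.3
tcp_pos: [595.3, -135.0, 321.5]
tool_rot: [[0.957, 0.29, 0.009], [0.29, -0.957, -0.002], [0.008, 0.004, -1.0]]
ft_force: [0.2, 2.1, 9.2]
grip_width: 0.1
gripper_force: 62.1
[ 42.44771386  -2.11393913 321.53938041] [0.16682503 2.10270276 9.23213612]
256.0719568276627 1.2522329519045978
```

```bash
python3 -m handwheel '.008 -.025 .003 0 0 0;.015 -.05 .006 0 0 0;.022 -.072 .008 0 0 0;.022 -.072 .008 0 0 0'
python3 - <<'E'
from h import *
s=robot.observe();q=inv(s['tcp_pos']);print(q,s['ft_force'])
r=np.array([108-q[0],q[2]+18-92]);print(np.linalg.norm(r),np.arctan2(r[1],r[0])-np.arctan2(15,251))
E
```

```text
clock: 5.7
tcp_pos: [599.4, -148.3, 324.2]
tool_rot: [[0.957, 0.291, 0.008], [0.291, -0.957, -0.001], [0.008, 0.003, -1.0]]
ft_force: [-2.7, 6.6, 14.5]
grip_width: 0.103
gripper_force: 63.5
[ 56.34631568  -2.0892165  324.1581421 ] [-2.65182967  6.61829136 14.50755042]
255.43531307443607 1.3074839141026693
```

```bash
python3 -m handwheel '0 0 0 0 0 0;0 0 0 0 0 0;0 0 0 0 0 0' 0.35
python3 -m handwheel '0 0 .15 0 0 0;0 .1 .4 0 0 0;0 .5 .55 0 0 0;0 .75 .55 0 0 0;0 .9 .55 0 0 0;0 .9 .55 0 0 0'
python3 - <<'E'
from h import *
a=cam('scene');b=cam('wrist')
cv2.imwrite('pics/s2.png',np.vstack([a['color']])[:,:,::-1])
cv2.imwrite('pics/w2.png',b['color'][:,:,::-1])
kp=[W(43,-125,139),W(-2,-125,77),W(57,0,338)]
print(proj(a,kp),proj(b,kp)); np.savez('s2.npz',P=cloud(a),W=cloud(b))
E
```

```text
clock: 6.0
tcp_pos: [598.0, -149.3, 318.0]
tool_rot: [[0.957, 0.29, 0.001], [0.29, -0.957, -0.001], [0.0, 0.001, -1.0]]
ft_force: [0.5, 0.0, -0.1]
grip_width: 0.348
gripper_force: 0.0
clock: 6.6
tcp_pos: [597.8, 35.0, 428.7]
tool_rot: [[0.956, 0.294, 0.002], [0.294, -0.956, 0.001], [0.002, -0.0, -1.0]]
ft_force: [0.2, -0.2, 0.3]
grip_width: 0.35
gripper_force: 0.0
[[184.05354145 161.78472745]
 [201.29318019 180.50421119]
 [142.00080371 130.30451231]] [[358.77227483 267.26979757]
 [321.75535747 249.31193199]
 [467.10210061 254.21007704]]
```

View pics/s2.png

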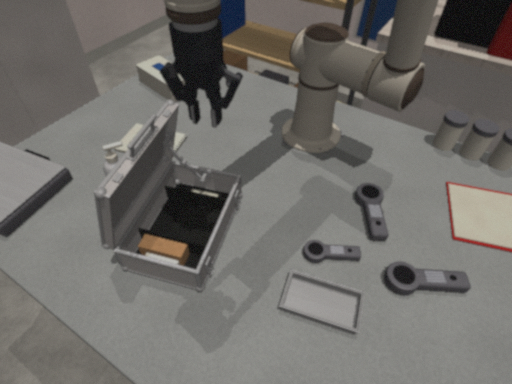

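View pics/w2.png

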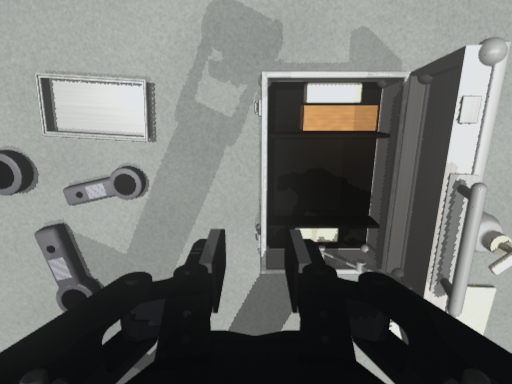

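Run:
```python
import cv2,numpy as np
a=cv2.imread('pics/s2.png')[140:205,150:240];b=cv2.imread('pics/w2.png')[225:290,300:390]
f=lambda x:cv2.resize(cv2.convertScaleAbs(x,alpha=1.4),None,fx=4.4,fy=4.4,interpolation=2)
cv2.imwrite('pics/z.png',np.vstack([f(a),f(b)]))
```

```text
(no output)
```

View pics/z.png

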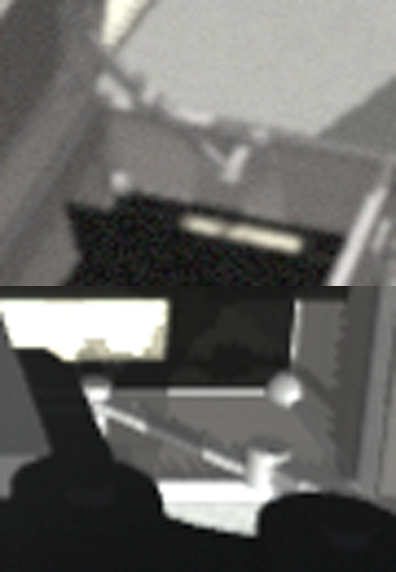

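Run:
```python
from h import *
b=cam('wrist');a=cam('scene')
for c,u,v in((b,359.5,265.7),(a,184,161.6),(b,322,248.6),(a,203.4,177.5)):
    d=Rc.T@c['R'].T@np.linalg.solve(c['K'],[u,v,1.]);o=inv(-c['R'].T@c['t'])
    for y in(-125,): p=o+d*(y-o[1])/d[1];print(p.round(1),np.hypot(p[0]+2,p[2]-77))
    for z in(136,139,142): print('   ',z,(o+d*(z-o[2])/d[2]).round(1))
s=robot.observe()
t=np.radians(40);zt=np.array([np.sin(t),0,-np.cos(t)])
k=np.array([46,-125,136.]);R=toolR([0,1,0],zt)
for back in(60,0): delta(W(*(k+zt*(19-back))),R)
```

```text
[  47.4 -125.   136.1] 77.01839902257412
    136 [  47.4 -125.   136. ]
    139 [  46.3 -123.4  139. ]
    142 [  45.2 -121.7  142. ]
[  43.1 -125.   139.7] 77.19974116727948
    136 [  45.2 -128.6  136. ]
    139 [  43.5 -125.7  139. ]
    142 [  41.7 -122.8  142. ]
[   1.  -125.    76.4] 3.04922573313199
    136 [-13.3 -95.6 136. ]
    139 [-14.  -94.1 139. ]
    142 [-14.7 -92.6 142. ]
[ -10.1 -125.    91.7] 16.767996354131082
    136 [-30.4 -85.1 136. ]
    139 [-31.8 -82.4 139. ]
    142 [-33.2 -79.7 142. ]
shift [-0.635 -0.897 -1.298] turn [-0.867  0.463  1.914] [-0.463 -0.869 -1.907]
shift [-0.578 -1.081 -1.528] turn [-0.867  0.463  1.914] [-0.463 -0.869 -1.907]
```

The boss is at z.png (262,465) in the wrist view and about (150,95) in the scene view, which puts the knee near x=45, z=138 in the case frame. I turn the tool and come in above it, tilted 40°.

```bash
python3 -m handwheel '-.06 -.07 0 -.072 .039 .16;-.12 -.14 0 -.145 .077 .32;-.18 -.2 0 -.217 .116 .48;-.24 -.27 0 -.29 .155 .64;-.3 -.34 0 -.362 .193 .8;-.34 -.4 0 -.434 .232 .957;-.34 -.4 0 -.434 .232 .957' 0.4
python3 -m handwheel '-.06 -.07 0 -.072 .039 .16;-.12 -.14 0 -.145 .077 .32;-.18 -.2 0 -.217 .116 .48;-.24 -.27 0 -.29 .155 .64;-.3 -.33 0 -.362 .193 .8;-.33 -.37 0 -.434 .232 .957;-.33 -.37 0 -.434 .232 .957;-.33 -.37 0 -.434 .232 .957'
cat > kn.py <<'E'
from h import *
t=np.radians(40);zt=np.array([np.sin(t),0,-np.cos(t)])
k=np.array([45,-125,138.]);R=toolR([0,1,0],zt)
print('case tcp',inv(robot.observe()['tcp_pos']).round(1),robot.observe()['joints'].round(1))
for back in(100,60,0): delta(W(*(k+zt*(19-back))),R)
E
python3 kn.py
```

```text
clock: 7.5
tcp_pos: [529.0, -50.5, 426.8]
tool_rot: [[0.487, 0.872, -0.043], [0.805, -0.467, -0.367], [-0.34, 0.144, -0.929]]
ft_force: [0.4, 0.0, 0.4]
grip_width: 0.404
gripper_force: 0.0
clock: 8.3
tcp_pos: [464.1, -123.5, 427.6]
tool_rot: [[-0.219, 0.958, 0.186], [0.735, 0.287, -0.614], [-0.642, 0.002, -0.767]]
ft_force: [-0.1, -0.7, -0.2]
grip_width: 0.401
gripper_force: 0.0
case tcp [  -6.9 -124.3  427.6] [ -8.  -19.2 104.  -36.5  78.6 -22.5]
shift [-0.004 -0.    -1.138] turn [-0.002  0.002  0.007] [ 0.746 -2.454 -3.06 ]
shift [ 0.034 -0.123 -1.291] turn [-0.002  0.002  0.007] [ 0.746 -2.454 -3.06 ]
shift [ 0.09  -0.308 -1.521] turn [-0.002  0.002  0.007] [ 0.746 -2.454 -3.06 ]
```

```bash
python3 -m handwheel '0 0 -.2 0 0 0;0 0 -.4 0 0 0;0 0 -.6 0 0 0;0 0 -.8 0 0 0;0 0 -.95 0 0 0;0 0 -1 0 0 0'
python3 -m handwheel '0 0 -.08 0 0 0;0 0 -.14 0 0 0;0 0 -.14 0 0 0;0 0 -.14 0 0 0'
python3 kn.py
python3 - <<'E'
from h import *
b=cam('wrist');cv2.imwrite('pics/w3.png',b['color'][:,:,::-1]);print(proj(b,[W(45,-125,138),W(45,-117,138),W(45,-133,138),W(-2,-125,77),W(79.5,-125,198)]))
E
```

```text
clock: 8.9
tcp_pos: [462.8, -122.9, 223.6]
tool_rot: [[-0.225, 0.957, 0.181], [0.735, 0.289, -0.614], [-0.64, -0.005, -0.768]]
ft_force: [-0.4, -0.1, 0.3]
grip_width: 0.398
gripper_force: 0.0
clock: 9.3
tcp_pos: [464.7, -123.1, 200.4]
tool_rot: [[-0.223, 0.956, 0.188], [0.732, 0.292, -0.615], [-0.643, 0.001, -0.765]]
ft_force: [-0.0, -0.3, 0.0]
grip_width: 0.404
gripper_force: 0.0
case tcp [  -7.1 -123.5  200.4] [ -7.9  -9.9 122.5 -44.1  57.   -3.3]
shift [-0.007 -0.002 -0.002] turn [0.001 0.001 0.001] [ 0.752 -2.459 -3.062]
shift [ 0.031 -0.125 -0.155] turn [0.001 0.001 0.001] [ 0.752 -2.459 -3.062]
shift [ 0.087 -0.31  -0.385] turn [0.001 0.001 0.001] [ 0.752 -2.459 -3.062]
[[252.4442888  198.5358631 ]
 [262.98426887 198.51608243]
 [241.90482884 198.55564279]
 [252.19794761  95.38277953]
 [252.56280034 291.70304303]]
```

View pics/w3.png

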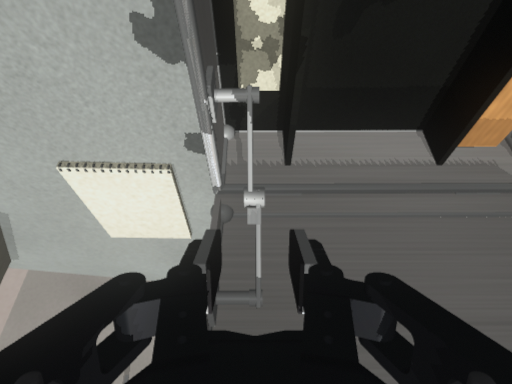

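The boss shows at (254.5,199), within 2 px of the prediction and centred between the fingers. I go in and grip.

```bash
python3 -m handwheel '.02 -.078 -.095 0 0 0;.045 -.155 -.19 0 0 0;.067 -.232 -.29 0 0 0;.085 -.29 -.36 0 0 0;.09 -.31 -.385 0 0 0;.09 -.31 -.385 0 0 0;.09 -.31 -.385 0 0 0'
python3 -m handwheel '0 0 0 0 0 0;0 0 0 0 0 0;0 0 0 0 0 0;0 0 0 0 0 0' 0
python3 - <<'E'
from h import *
print(inv(robot.observe()['tcp_pos']))
d=Rc@np.array([-np.cos(np.radians(35)),0,np.sin(np.radians(35))]);print(d/200)
E
```

```text
clock: 10.05
tcp_pos: [482.8, -184.9, 123.7]
tool_rot: [[-0.223, 0.956, 0.189], [0.732, 0.292, -0.615], [-0.644, 0.001, -0.765]]
ft_force: [0.2, 0.4, -0.6]
grip_width: 0.398
gripper_force: 0.0
clock: 10.45
tcp_pos: [482.9, -185.0, 123.5]
tool_rot: [[-0.224, 0.956, 0.189], [0.732, 0.293, -0.615], [-0.644, 0.001, -0.765]]
ft_force: [-0.1, 1.4, 4.1]
grip_width: 0.174
gripper_force: 59.8
[  57.33834001 -124.22761175  123.47415249]
[-0.00119748  0.00391679  0.00286788]
```

```bash
python3 -m handwheel '-.002 .008 .006 0 0 0;-.005 .016 .012 0 0 0;-.007 .023 .017 0 0 0;-.01 .031 .023 0 0 0;-.01 .031 .023 0 0 0'
python3 -m handwheel '-.002 .008 .006 0 0 0;-.005 .016 .012 0 0 0;-.005 .016 .012 0 0 0'
python3 -c "
from h import *
s=robot.observe();print(inv(s['tcp_pos']),Rc.T@s['ft_force'])"
```

```text
clock: 10.95
tcp_pos: [481.0, -179.0, 127.8]
tool_rot: [[-0.224, 0.956, 0.19], [0.732, 0.294, -0.615], [-0.644, 0.001, -0.765]]
ft_force: [3.4, -1.7, -0.0]
grip_width: 0.167
gripper_force: 59.0
clock: 11.25
tcp_pos: [479.9, -175.5, 129.7]
tool_rot: [[-0.225, 0.956, 0.19], [0.732, 0.294, -0.615], [-0.643, 0.001, -0.766]]
ft_force: [4.4, -0.6, -1.4]
grip_width: 0.169
gripper_force: 59.0
[  47.41888431 -124.33665104  129.69730639] [ 1.85507075  4.05416409 -1.41439179]
```

```bash
python3 -m handwheel '-.002 .008 .006 0 0 0;-.005 .016 .012 0 0 0;-.005 .016 .012 0 0 0'
python3 -m handwheel '-.002 .008 .006 0 0 0;-.005 .016 .012 0 0 0;-.005 .016 .012 0 0 0'
python3 -c "
from h import *
s=robot.observe();print(inv(s['tcp_pos']),Rc.T@s['ft_force'])"
```

```text
clock: 11.55
tcp_pos: [479.1, -173.3, 130.9]
tool_rot: [[-0.226, 0.956, 0.19], [0.732, 0.295, -0.614], [-0.643, 0.001, -0.766]]
ft_force: [17.4, -19.3, -20.2]
grip_width: 0.165
gripper_force: 61.0
clock: 11.85
tcp_pos: [478.2, -170.7, 132.3]
tool_rot: [[-0.226, 0.955, 0.19], [0.732, 0.295, -0.614], [-0.643, 0.001, -0.766]]
ft_force: [25.7, -30.9, -31.7]
grip_width: 0.169
gripper_force: 59.9
[  42.32086115 -124.49577657  132.32623914] [ 37.07025234  15.55243731 -31.73037922]
```

```bash
python3 -m handwheel '.002 -.008 -.006 0 0 0;.002 -.008 -.006 0 0 0'
python3 -m handwheel '0 0 0 0 0 0;0 0 0 0 0 0;0 0 0 0 0 0' 0.4
python3 -m handwheel '-.02 .078 .095 0 0 0;-.045 .155 .19 0 0 0;-.067 .232 .29 0 0 0;-.09 .3 .38 0 0 0;-.09 .3 .38 0 0 0;-.09 .3 .38 0 0 0'
python3 - <<'E'
from h import *
b=cam('wrist');cv2.imwrite('pics/w4.png',b['color'][150:250,190:310,::-1])
print(inv(robot.observe()['tcp_pos']))
g=b['color'].astype(int).mean(2)
P=[W(*p) for p in [(45,-125,138),(40,-125,141.5),(36,-125,144)]];print(proj(b,P))
I=cv2.resize(b['color'][40:320,150:360],None,fx=2,fy=2,interpolation=2)[:,:,::-1];cv2.imwrite('pics/w4.png',I)
Pc=cloud(b);x=(Pc-C0)@Rc
m=(x[...,2]>120)&(abs(x[...,1]+125)<9)&(x[...,0]<70)&(x[...,0]>10);v,u=np.nonzero(m)
for z in range(120,165,3):
  k=m&(abs(x[...,2]-z)<1.5); print(z,k.sum(),np.round(np.median(x[k],0),1) if k.any() else '',np.ptp(x[k][:,1]).round(1) if k.any() else '')
E
```

```text
clock: 12.05
tcp_pos: [478.5, -171.2, 132.0]
tool_rot: [[-0.225, 0.956, 0.19], [0.733, 0.294, -0.614], [-0.642, 0.001, -0.766]]
ft_force: [14.6, -14.8, -16.8]
grip_width: 0.164
gripper_force: 62.9
clock: 12.35
tcp_pos: [477.0, -170.6, 132.7]
tool_rot: [[-0.225, 0.956, 0.187], [0.733, 0.292, -0.615], [-0.642, -0.001, -0.766]]
ft_force: [0.3, 0.6, -0.6]
grip_width: 0.397
gripper_force: 0.0
clock: 12.95
tcp_pos: [459.5, -110.6, 208.9]
tool_rot: [[-0.224, 0.956, 0.188], [0.732, 0.293, -0.615], [-0.643, -0.0, -0.766]]
ft_force: [0.1, -0.2, -0.4]
grip_width: 0.4
gripper_force: 0.0
[ -20.43201052 -125.39982852  208.14545312]
[[254.23146361 198.76874498]
 [254.21507826 199.06232628]
 [254.2016211  198.98249565]]
120 10 [  18.3 -127.4  120.7] 3.1
123 22 [  19.4 -127.1  122.7] 3.1
126 24 [  21.  -127.4  125.8] 3.1
129 22 [  22.8 -127.4  129.1] 3.1
132 22 [  24.9 -127.4  131.6] 3.1
135 34 [  26.9 -127.1  135.6] 13.3
138 52 [  30.3 -125.9  138. ] 14.7
141 61 [  30.  -124.4  141. ] 15.4
144 88 [  30.1 -124.   144.2] 15.2
147 108 [  31.9 -124.8  147.2] 15.2
150 128 [  35.9 -123.6  149.4] 15.4
153 49 [  38.8 -124.4  153.3] 9.2
156 58 [  40.2 -124.4  156. ] 9.2
159 62 [  42.3 -124.8  158.9] 9.2
162 59 [  44.1 -122.9  162.1] 9.2
```

View pics/w4.png

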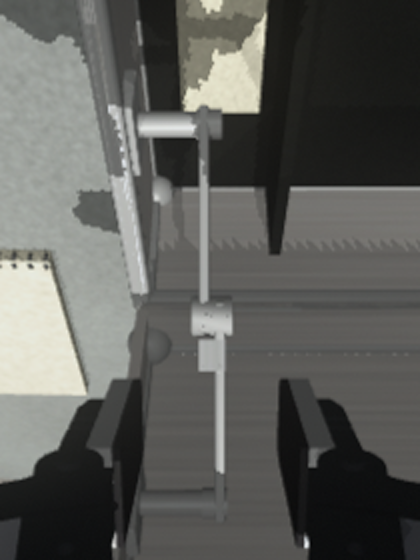

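The boss now sits at (36.5, 143) in the case frame, past straight and against its stop. The pull force rose to about 48 N there. Next is the reader.

```bash
cat > rd.py <<'E'
from h import *
a=np.radians(-62.3); ax=np.array([np.cos(a),np.sin(a),0]); o=np.array([436.1,278.8,0])
z=np.array([0,0,-1.]);y=np.array([-ax[1],ax[0],0]);R=np.stack([np.cross(y,z),y,z],1)
g=o-10*ax; print(g,robot.observe()['joints'].round(1)); delta(g+[0,0,180],R)
E
python3 rd.py
```

```text
[431.45157954 287.65393626   0.        ] [ -6.2 -11.1 122.6 -43.6  59.   -3.1]
shift [-0.138  1.993 -0.141] turn [0.824 0.336 0.228] [ 0.49  -1.2   -3.548]
```

```bash
python3 -m handwheel '-.01 .2 0 .08 .03 .02;-.02 .4 0 .16 .06 .04;-.04 .6 0 .24 .1 .06;-.05 .8 0 .33 .13 .09;-.07 1 0 .41 .17 .115;-.07 1 0 .41 .17 .115' 0.65
python3 -m handwheel '-.01 .2 -.03 .08 .03 .02;-.02 .4 -.06 .16 .06 .04;-.04 .6 -.09 .24 .1 .06;-.05 .8 -.12 .33 .13 .09;-.07 .99 -.14 .41 .166 .114;-.07 .99 -.14 .41 .166 .114;-.07 .99 -.14 .41 .166 .114'
python3 rd.py
python3 - <<'E'
from h import *
b=cam('wrist');cv2.imwrite('pics/w5.png',b['color'][:,:,::-1])
x=cloud(b);z=cv2.medianBlur(np.nan_to_num(x[...,2]).astype(np.float32),5)
m=((z>10)&(z<40)&(np.hypot(x[...,0]-436,x[...,1]-279)<100)).astype(np.uint8)
m=cv2.morphologyEx(m,2,np.ones((3,3)));n,l,s,c=cv2.connectedComponentsWithStats(m);m=l==1+s[1:,4].argmax()
ct=max(cv2.findContours(m.astype(np.uint8),0,1)[0],key=len)[:,0]
p=np.array([ray(b,u,v,24)[:2] for u,v in ct],np.float32);r=cv2.minAreaRect(p);print(r,cv2.boxPoints(r).round(0).tolist(),'z',np.median(z[m]))
E
```

```text
clock: 13.6
tcp_pos: [445.6, 90.9, 208.4]
tool_rot: [[-0.366, 0.924, 0.115], [0.866, 0.383, -0.322], [-0.341, -0.018, -0.94]]
ft_force: [-0.1, -0.0, 0.5]
grip_width: 0.65
gripper_force: 0.0
clock: 14.3
tcp_pos: [431.3, 285.8, 179.6]
tool_rot: [[-0.465, 0.885, 0.0], [0.885, 0.465, -0.006], [-0.005, -0.002, -1.0]]
ft_force: [-0.0, -0.1, -0.1]
grip_width: 0.651
gripper_force: 0.0
[431.45157954 287.65393626   0.        ] [ 20.3   3.3 103.8  -0.3  73.   -7.3]
shift [0.001 0.009 0.002] turn [ 0.007  0.    -0.   ] [-1.0e-03  1.1e-02  4.0e+00]
((440.4056701660156, 282.40362548828125), (60.11121368408203, 148.75856018066406), 26.41826629638672) [[380.0, 336.0], [447.0, 202.0], [500.0, 229.0], [434.0, 362.0]] z 25.392263
```

View pics/w5.png

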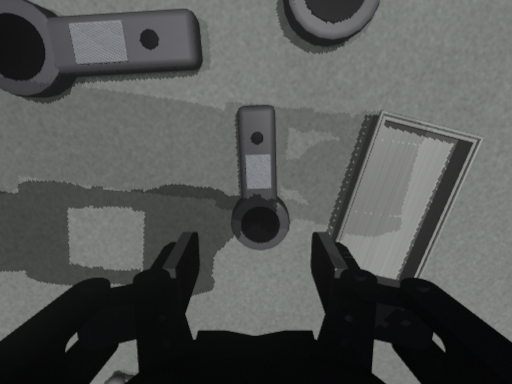

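The wrist view shows the reader lengthwise, with the handle at u≈257 (v 105–195) and the head at (260,222), centred between the fingers. I check the tool axis in this view before descending.

Run:
```python
from h import *
b=cam('wrist');s=robot.observe();t=s['tcp_pos'];print(b['K'],t)
print(proj(b,[[t[0],t[1],z] for z in (170,100,24,0)]))
g=cv2.cvtColor(b['color'],7)
for v in (115,130,185,222): print(v,g[v,225:295:2])
print([ray(b,u,v,24).round(1).tolist() for u,v in((257,106),(260.5,248),(238.5,130),(275.5,130))])
```

```text
[[307.42590788   0.         254.75402243]
 [  0.         307.42590788 191.09911668]
 [  0.           0.           1.        ]] [431.50094109 285.79283726 180.39625388]
[[254.29480822 236.80853873]
 [254.50885855 197.9300981 ]
 [254.6343635  175.1343508 ]
 [254.66238839 170.04412808]]
115 [112 108 107 110 108  68  47  56  71  86  87  89  89  90  92  94  95  97
  98  99 101 102  97  78  59  94 107 110 111 108 103 101 103 104 104]
130 [107 105 107 110 110  98  60  49  65  76  84  84  85  87  88  89  90  91
  92  95  96  97  96  77  63  79 109 107 102 103 100 100 122 125 126]
185 [114 110 109 110 108 109 109  58  41  56  67 122 132 129 124 131 131 124
 125 125 128 134 131  88  66  52 101 108 117 106 104 101 103 107 106]
222 [ 73  73  74  41  47  48  49  49  29  20  21  21  20  21  21  20  21  21
  20  20  20  21  20  20  21  21  26  48  74  74  74  71  72 124 127]
[[402.8, 345.4, 24.0], [473.9, 218.3, 24.0], [397.4, 317.7, 24.0], [428.7, 334.1, 24.0]]
```

```bash
python3 -m handwheel '.006 .017 -.2 0 0 .03;.006 .017 -.4 0 0 .03;.006 .017 -.6 0 0 .03;.006 .017 -.75 0 0 .03;.006 .017 -.84 0 0 .03;.006 .017 -.88 0 0 .03;.006 .017 -.88 0 0 .03'
python3 -m handwheel '0 0 0 0 0 0;0 0 0 0 0 0;0 0 0 0 0 0;0 0 0 0 0 0' 0
python3 -m handwheel '0 0 .1 0 0 0;0 0 .3 0 0 0;0 0 .5 0 0 0;0 0 .7 0 0 0;0 0 .82 0 0 0;0 0 .82 0 0 0'
```

```text
clock: 15.1
tcp_pos: [432.2, 289.7, 4.4]
tool_rot: [[-0.486, 0.874, 0.001], [0.874, 0.486, -0.004], [-0.004, -0.001, -1.0]]
ft_force: [-0.5, -0.2, 0.6]
grip_width: 0.648
gripper_force: 0.0
clock: 15.5
tcp_pos: [434.1, 291.0, 6.8]
tool_rot: [[-0.487, 0.874, 0.005], [0.874, 0.487, -0.002], [-0.004, 0.004, -1.0]]
ft_force: [-0.0, -1.6, 6.2]
grip_width: 0.402
gripper_force: 61.6
clock: 16.1
tcp_pos: [435.2, 291.7, 173.4]
tool_rot: [[-0.487, 0.874, 0.01], [0.874, 0.487, 0.0], [-0.005, 0.009, -1.0]]
ft_force: [0.6, -0.4, -2.1]
grip_width: 0.404
gripper_force: 60.8
```

Run:
```python
from h import *
s=robot.observe();print(W(-28,-10,0)); delta(W(-28,-10,173),toolR([0,1,0],[0,0,-1]))
b=cam('wrist');x=cloud(b)
# tail end of held reader: image columns along axis
g=cv2.cvtColor(b['color'],7);print(g[60:240:4,255]); z=x[...,2];print(z[60:240:6,255].round(0));
```

```text
[567.15054471 -69.94718388   0.        ]
shift [ 0.66  -1.808 -0.002] turn [ 0.001  0.013 -0.269] [-1.900e-02  1.000e-03  3.731e+00]
[135 141 143 139 140 139 131 135 139 135 136 135 116 117  46  64  73  82
  96  96  96  95  94  94  93  92  92  92 107  95  39  36  33  31  30  30
  32 101 101  85  83  83 144 144 135]
[ -1.  -0.  -0.  -1.  -1.  -1.  -2.  -1.  -1.  -1. 188. 191. 190. 192.
 192. 191. 192. 193. 193. 192. 193. 195. 194. 194. 194. 192. 192. 192.
 193. 191.]
```

```bash
python3 - <<'E'
from h import *
b=cam('wrist');s=robot.observe();t=s['tcp_pos'];ax=-s['tool_rot'][:,0]
g=cv2.cvtColor(b['color'],7).astype(int)
print(g[104:128,255])
for v in(114,116,118,224,227,230): print(v,((ray(b,255,v,188 if v<150 else 193)-t)@ax).round(1))
print(g[200:240:2,255])
E
python3 -m handwheel '.06 -.18 0 0 0 -.05;.13 -.36 0 0 0 -.1;.2 -.54 0 0 0 -.14;.27 -.72 0 0 0 -.14;.33 -.9 0 0 0 -.14;.33 -.9 0 0 0 -.14'
python3 -m handwheel '.06 -.18 0 0 0 -.05;.13 -.36 0 0 0 -.1;.2 -.54 0 0 0 -.13;.27 -.72 0 0 0 -.13;.33 -.9 0 0 0 -.13;.33 -.908 0 0 0 -.13;.33 -.908 0 0 0 -.13'
python3 -c "
from h import *
delta(W(-28,-10,173),toolR([0,1,0],[0,0,-1]));print(inv(robot.observe()['tcp_pos']))"
```

```text
[141 139 130 116 115 116 117 120 122 121 104  63  46  51  54  59  64  68
  70  72  75  75  77  80]
114 -64.6
116 -63.8
118 -63.0
224 -20.3
227 -19.0
230 -17.6
[ 30  30  40 102 101 101 101  96  87  84  84  83  83  89 144 136 144 144
 144 143]
clock: 16.8
tcp_pos: [498.3, 106.8, 166.4]
tool_rot: [[-0.383, 0.924, -0.002], [0.924, 0.383, -0.004], [-0.003, -0.004, -1.0]]
ft_force: [-0.2, 0.8, -2.7]
grip_width: 0.411
gripper_force: 60.6
clock: 17.5
tcp_pos: [563.4, -70.6, 166.7]
tool_rot: [[-0.29, 0.957, -0.003], [0.957, 0.29, -0.001], [-0.0, -0.003, -1.0]]
ft_force: [0.5, 1.0, -2.9]
grip_width: 0.405
gripper_force: 60.7
shift [0.019 0.003 0.032] turn [ 0.001 -0.003  0.003] [-5.000e-03 -2.000e-03 -3.997e+00]
[-28.44425816 -13.82222221 166.66073102]
```

```bash
python3 -m handwheel '.01 0 -.12 0 0 0;.019 .003 -.25 0 0 0;.019 .003 -.38 0 0 0;.019 .003 -.5 0 0 0;.019 .003 -.6 0 0 0;.019 .003 -.66 0 0 0;.019 .003 -.7 0 0 0;.019 .003 -.71 0 0 0;.019 .003 -.71 0 0 0'
python3 -m handwheel '0 0 -.005 0 0 0;0 0 -.01 0 0 0;0 0 -.015 0 0 0;0 0 -.015 0 0 0'
```

```text
clock: 18.4
tcp_pos: [568.7, -70.2, 27.5]
tool_rot: [[-0.292, 0.956, 0.002], [0.956, 0.292, -0.003], [-0.004, 0.001, -1.0]]
ft_force: [0.1, 0.1, -0.9]
grip_width: 0.405
gripper_force: 60.7
clock: 18.8
tcp_pos: [568.5, -70.5, 24.2]
tool_rot: [[-0.292, 0.957, 0.002], [0.957, 0.292, -0.003], [-0.004, 0.001, -1.0]]
ft_force: [-0.5, -0.8, -0.7]
grip_width: 0.41
gripper_force: 60.7
```

```bash
python3 -m handwheel '0 0 -.01 0 0 0;0 0 -.02 0 0 0;0 0 -.025 0 0 0;0 0 -.025 0 0 0'
python3 -m handwheel '0 0 -.005 0 0 0;0 0 -.01 0 0 0;0 0 -.01 0 0 0'
```

```text
clock: 19.2
tcp_pos: [568.2, -70.3, 18.8]
tool_rot: [[-0.292, 0.957, 0.001], [0.957, 0.292, -0.003], [-0.003, 0.0, -1.0]]
ft_force: [0.1, 0.3, -2.5]
grip_width: 0.403
gripper_force: 60.7
clock: 19.5
tcp_pos: [568.4, -70.4, 17.0]
tool_rot: [[-0.292, 0.956, 0.002], [0.956, 0.292, -0.003], [-0.003, 0.001, -1.0]]
ft_force: [-0.5, 0.4, -1.5]
grip_width: 0.405
gripper_force: 60.7
```

```bash
python3 -m handwheel '0 0 -.005 0 0 0;0 0 -.01 0 0 0;0 0 -.01 0 0 0'
python3 -m handwheel '0 0 -.005 0 0 0;0 0 -.01 0 0 0;0 0 -.01 0 0 0'
```

```text
clock: 19.8
tcp_pos: [568.6, -70.4, 16.8]
tool_rot: [[-0.292, 0.956, 0.001], [0.956, 0.292, -0.003], [-0.003, 0.0, -1.0]]
ft_force: [-6.2, 1.3, 11.4]
grip_width: 0.407
gripper_force: 62.2
clock: 20.1
tcp_pos: [568.7, -70.4, 16.8]
tool_rot: [[-0.292, 0.956, 0.0], [0.956, 0.292, -0.003], [-0.003, -0.001, -1.0]]
ft_force: [-14.4, 2.9, 27.3]
grip_width: 0.407
gripper_force: 64.1
```

```bash
python3 -m handwheel '0 0 .01 0 0 0;0 0 .012 0 0 0'
python3 -m handwheel '0 0 0 0 0 0;0 0 0 0 0 0;0 0 0 0 0 0' 0.62
python3 -m handwheel '0 0 .1 0 0 0;0 0 .3 0 0 0;0 0 .5 0 0 0;0 0 .7 0 0 0;0 0 .9 0 0 0;0 0 .9 0 0 0'
python3 - <<'E'
from h import *
b=cam('wrist');x=(cloud(b)-C0)@Rc
m=(abs(x[...,1]+10)<60)&(x[...,2]>20)&(x[...,2]<50)&(abs(x[...,0])<95);p=x[m];print(m.sum(),p.min(0),p.max(0),np.percentile(p[:,2],[5,25,50,75,95]))
r=cv2.minAreaRect(p[:,:2].astype(np.float32));print(r)
z=p[:,2];A=np.c_[p[:,:2],np.ones(len(p))];top=z>30;print(np.linalg.lstsq(A[top],z[top],rcond=None)[0])
cv2.imwrite('pics/w6.png',b['color'][:,:,::-1])
t=np.radians(40);zt=np.array([np.sin(t),0,-np.cos(t)])
delta(W(*(np.array([36.5,-125,143])+zt*(19-100)))+[0,0,80],toolR([0,1,0],zt))
E
```

```text
clock: 20.3
tcp_pos: [569.2, -70.6, 16.8]
tool_rot: [[-0.292, 0.956, 0.003], [0.956, 0.292, -0.004], [-0.004, 0.002, -1.0]]
ft_force: [-2.1, 0.8, 6.4]
grip_width: 0.408
gripper_force: 61.7
clock: 20.6
tcp_pos: [568.3, -70.4, 15.1]
tool_rot: [[-0.292, 0.957, 0.001], [0.957, 0.292, -0.003], [-0.003, 0.0, -1.0]]
ft_force: [0.3, 0.8, 0.3]
grip_width: 0.621
gripper_force: 0.0
clock: 21.2
tcp_pos: [572.3, -71.7, 202.5]
tool_rot: [[-0.292, 0.956, 0.014], [0.956, 0.292, -0.007], [-0.011, 0.011, -1.0]]
ft_force: [0.2, 0.3, 0.4]
grip_width: 0.619
gripper_force: 0.0
5433 [-90.01588094 -37.9625417   20.3399062 ] [58.30552003 22.157996   38.60028364] [31.93390997 34.57784759 35.37615274 36.08237001 37.03761163]
((-15.850906372070312, -7.862018585205078), (60.120914459228516, 148.31405639648438), 89.95305633544922)
[ 7.04472641e-03 -1.85512808e-03  3.53313008e+01]
shift [-0.549 -0.222  0.43 ] turn [-0.843 -0.249 -0.002] [ 0.415 -1.318 -3.75 ]
```

View pics/w6.png

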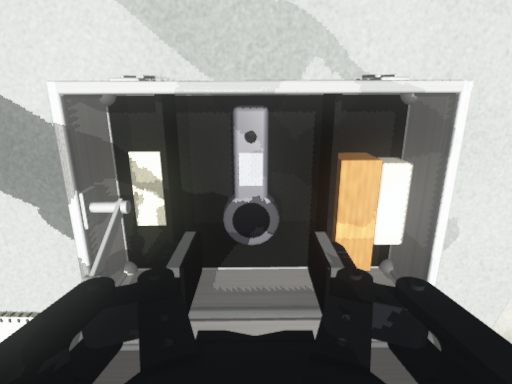

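The reader lies flat at case (-16,-8), with its top at 35.4 mm and level to 0.4°. It shows at (251,175), between the dividers at u≈172 and u≈327. Next I break the stay.

```bash
python3 -m handwheel '-.02 0 .2 -.14 -.04 0;-.1 -.03 .4 -.28 -.08 0;-.25 -.09 .43 -.42 -.12 0;-.4 -.15 .43 -.56 -.16 0;-.549 -.222 .43 -.7 -.2 0;-.549 -.222 .43 -.843 -.249 0;-.549 -.222 .43 -.843 -.249 0' 0.4
python3 -m handwheel '0 0 -.2 0 0 0;0 0 -.35 0 0 0;0 0 -.4 0 0 0;0 0 -.4 0 0 0'
sed -i 's/\[45,-125,138.\]/[36.5,-125,143.]/' kn.py
python3 kn.py
python3 - <<'E'
from h import *
b=cam('wrist');x=(cloud(b)-C0)@Rc
print(proj(b,[W(36.5,-125,143)]))
m=(x[...,2]>138)&(x[...,2]<148)&(abs(x[...,1]+125)<15)&(x[...,0]<70)&(x[...,0]>10);v,u=np.nonzero(m);print(m.sum(),u.min(),u.max(),np.median(u),np.median(v),np.median(x[m],0))
E
```

```text
clock: 21.95
tcp_pos: [456.2, -113.0, 277.1]
tool_rot: [[-0.233, 0.956, 0.178], [0.735, 0.293, -0.612], [-0.637, -0.012, -0.771]]
ft_force: [-0.5, 0.9, -0.5]
grip_width: 0.398
gripper_force: 0.0
clock: 22.35
tcp_pos: [458.0, -115.1, 199.8]
tool_rot: [[-0.229, 0.957, 0.178], [0.736, 0.29, -0.612], [-0.637, -0.009, -0.771]]
ft_force: [0.1, 0.1, 0.2]
grip_width: 0.397
gripper_force: 0.0
case tcp [ -16.8 -127.6  199.8] [ -6.9 -10.4 122.8 -43.5  58.3  -3.3]
shift [ 0.014 -0.002  0.026] turn [-0.005 -0.014  0.004] [-0.731  2.451  3.07 ]
shift [ 0.052 -0.125 -0.127] turn [-0.005 -0.014  0.004] [-0.731  2.451  3.07 ]
shift [ 0.108 -0.309 -0.357] turn [-0.005 -0.014  0.004] [-0.731  2.451  3.07 ]
[[258.70557909 206.51632285]]
279 249 270 259.0 203.0 [  30.46327283 -124.7980733   144.11497425]
```

```bash
python3 -m handwheel '.025 -.078 -.07 0 -.01 0;.05 -.125 -.127 0 -.01 0;.07 -.19 -.21 0 -.01 0;.09 -.25 -.29 0 -.01 0;.108 -.309 -.357 0 -.01 0;.108 -.309 -.357 0 -.01 0;.108 -.309 -.357 0 -.01 0'
python3 -m handwheel '0 0 0 0 0 0;0 0 0 0 0 0;0 0 0 0 0 0;0 0 0 0 0 0' 0
python3 -m handwheel '.002 -.008 -.006 0 0 0;.005 -.016 -.012 0 0 0;.007 -.023 -.017 0 0 0;.01 -.031 -.023 0 0 0;.01 -.031 -.023 0 0 0'
python3 -m handwheel '.002 -.008 -.006 0 0 0;.005 -.016 -.012 0 0 0;.007 -.023 -.018 0 0 0;.009 -.031 -.025 0 0 0;.009 -.031 -.025 0 0 0'
python3 -c "
from h import *
s=robot.observe();print(inv(s['tcp_pos']),inv(s['tcp_pos']-19*s['tool_rot'][:,2]),Rc.T@s['ft_force'])"
```

```text
clock: 23.1
tcp_pos: [481.3, -177.1, 131.8]
tool_rot: [[-0.22, 0.957, 0.189], [0.735, 0.29, -0.614], [-0.642, 0.004, -0.767]]
ft_force: [0.5, 0.4, 0.8]
grip_width: 0.405
gripper_force: 0.0
clock: 23.5
tcp_pos: [480.5, -177.0, 131.7]
tool_rot: [[-0.221, 0.957, 0.188], [0.733, 0.29, -0.615], [-0.643, 0.002, -0.766]]
ft_force: [-5.4, -1.3, 6.5]
grip_width: 0.175
gripper_force: 59.5
clock: 24.0
tcp_pos: [482.5, -183.4, 127.2]
tool_rot: [[-0.22, 0.957, 0.188], [0.734, 0.289, -0.615], [-0.643, 0.002, -0.766]]
ft_force: [-4.9, -2.5, 7.9]
grip_width: 0.171
gripper_force: 60.4
clock: 24.5
tcp_pos: [484.3, -189.5, 122.1]
tool_rot: [[-0.22, 0.957, 0.188], [0.734, 0.29, -0.615], [-0.643, 0.003, -0.766]]
ft_force: [-4.2, -2.4, 5.2]
grip_width: 0.171
gripper_force: 61.5
[  62.08183446 -124.13129903  122.06851014] [  49.86906247 -124.1324981   136.62351611] [ 1.0608055  -4.73472658  5.15881984]
```

```bash
python3 -m handwheel '0 0 0 0 0 0;0 0 0 0 0 0;0 0 0 0 0 0' 0.4
python3 -m handwheel '-.02 .078 .095 0 0 0;-.045 .155 .19 0 0 0;-.067 .232 .29 0 0 0;-.09 .3 .38 0 0 0;-.09 .4 .5 0 0 0;-.09 .45 .7 0 0 0;-.09 .45 .9 0 0 0;-.09 .45 .9 0 0 0'
python3 -c "
from h import *
delta(W(10,0,440),toolR([1,0,0],[0,0,-1]));print(inv(robot.observe()['tcp_pos']))"
```

```text
clock: 24.8
tcp_pos: [484.3, -188.6, 120.5]
tool_rot: [[-0.221, 0.957, 0.189], [0.735, 0.291, -0.613], [-0.641, 0.003, -0.767]]
ft_force: [-0.7, 0.6, 0.3]
grip_width: 0.404
gripper_force: 0.0
clock: 25.6
tcp_pos: [469.1, -98.8, 307.8]
tool_rot: [[-0.215, 0.956, 0.198], [0.733, 0.292, -0.614], [-0.645, 0.013, -0.764]]
ft_force: [1.1, 0.3, 0.9]
grip_width: 0.397
gripper_force: 0.0
shift [ 0.593 -0.023  0.661] turn [ 0.88  -0.448 -1.904] [0.448 0.882 1.916]
[ -29.07296666 -112.1633322   307.78182016]
```

```bash
python3 -m handwheel '0 0 .2 .07 -.037 -.16;.0 0 .4 .15 -.075 -.32;.05 0 .6 .22 -.112 -.48;.12 0 .66 .29 -.15 -.64;.2 0 .66 .37 -.187 -.8;.3 0 .66 .44 -.224 -.952;.3 0 .66 .44 -.224 -.952' 0.35
python3 -m handwheel '.05 0 0 .07 -.037 -.16;.1 0 0 .15 -.075 -.32;.15 0 0 .22 -.112 -.48;.2 -.01 0 .29 -.15 -.64;.25 -.02 0 .37 -.187 -.8;.293 -.023 0 .44 -.224 -.952;.293 -.023 0 .44 -.224 -.952;.293 -.023 0 .44 -.224 -.952'
cat > hd.py <<'E'
from h import *
b=cam('wrist');x=(cloud(b)-C0)@Rc
m=(x[...,2]>325)&(x[...,2]<360)&(abs(x[...,1])<35)&(abs(x[...,0]-45)<50);p=x[m]
print(m.sum(),np.median(p,0).round(1),p.min(0).round(1),p.max(0).round(1))
s=robot.observe();print('tcp',inv(s['tcp_pos']).round(1),s['joints'].round(1))
delta(W(56,0,430),toolR([1,0,0],[0,0,-1]),s)
cv2.imwrite('pics/w7.png',b['color'][:,:,::-1])
E
python3 hd.py
```

```text
clock: 26.3
tcp_pos: [527.7, -100.3, 430.9]
tool_rot: [[0.486, 0.873, -0.042], [0.808, -0.467, -0.358], [-0.332, 0.14, -0.933]]
ft_force: [-1.0, 0.1, -0.2]
grip_width: 0.352
gripper_force: 0.0
clock: 27.1
tcp_pos: [584.0, -103.5, 432.0]
tool_rot: [[0.954, 0.301, 0.0], [0.301, -0.954, 0.01], [0.003, -0.009, -1.0]]
ft_force: [0.4, 0.3, 0.5]
grip_width: 0.349
gripper_force: 0.0
1196 [ 52.4   2.1 341.6] [ 47.7 -35.  335.6] [ 58.9  35.  344.2]
tcp [  8.7  -3.5 432.2] [-21.9   9.4  68.8   0.5 101.9  50.7]
shift [ 0.086 -0.221 -0.011] turn [-0.012  0.001 -0.011] [-2.000e-03 -1.900e-02  3.989e+00]
```

```bash
python3 -m handwheel '.05 -.12 0 -.012 0 -.011;.081 -.207 0 -.012 0 -.011;.081 -.207 -.15 -.012 0 -.011;.081 -.207 -.3 -.012 0 -.011;.081 -.207 -.42 -.012 0 -.011;.081 -.207 -.52 -.012 0 -.011;.081 -.207 -.56 -.012 0 -.011;.081 -.207 -.56 -.012 0 -.011;.081 -.207 -.56 -.012 0 -.011'
python3 -m handwheel '0 0 0 0 0 0;0 0 0 0 0 0;0 0 0 0 0 0;0 0 0 0 0 0' 0
cat > arc.py <<'E'
from h import *
import sys
s=robot.observe();q=inv(s['tcp_pos']);off=float(sys.argv[1])
r=np.array([108-q[0],q[2]+off-92]);th=np.arctan2(r[1],r[0])-np.arctan2(15,251);print('case',q.round(1),'F',(Rc.T@s['ft_force']).round(1),'r',np.linalg.norm(r).round(1),'th',th.round(3),'grip',s['grip_width'])
f=lambda t:np.array([-(251*np.cos(t)-15*np.sin(t)),0,251*np.sin(t)+15*np.cos(t)])
n=int(sys.argv[2]);st=float(sys.argv[3])
for i in range(1,n+1): print(round(th-i*st,3),(Rc@(f(th-i*st)-f(th))/200).round(3))
E
python3 arc.py 17.5 10 .055
```

```text
clock: 28.05
tcp_pos: [601.2, -144.8, 321.9]
tool_rot: [[0.957, 0.291, 0.004], [0.291, -0.957, 0.0], [0.004, 0.001, -1.0]]
ft_force: [0.5, -0.1, 1.4]
grip_width: 0.351
gripper_force: 0.0
clock: 28.45
tcp_pos: [601.3, -144.9, 322.3]
tool_rot: [[0.957, 0.29, 0.005], [0.29, -0.957, 0.001], [0.005, 0.001, -1.0]]
ft_force: [-1.5, 1.6, 6.0]
grip_width: 0.103
gripper_force: 58.6
case [ 53.6   0.8 322.3] F [-2. -1.  6.] r 253.7 th 1.295 grip 0.1025174921599979
1.24 [-0.02   0.064 -0.017]
1.185 [-0.039  0.127 -0.037]
1.13 [-0.058  0.189 -0.061]
1.075 [-0.076  0.25  -0.088]
1.02 [-0.095  0.309 -0.119]
0.965 [-0.112  0.367 -0.154]
0.91 [-0.129  0.422 -0.191]
0.855 [-0.145  0.476 -0.232]
0.8 [-0.161  0.527 -0.275]
0.745 [-0.176  0.576 -0.322]
```

```bash
python3 -m handwheel '-.01 .032 -.008 0 0 0;-.02 .064 -.017 0 0 0;-.03 .095 -.027 0 0 0;-.039 .127 -.037 0 0 0;-.049 .158 -.049 0 0 0;-.058 .189 -.061 0 0 0;-.067 .22 -.075 0 0 0;-.076 .25 -.088 0 0 0'
python3 arc.py 17 10 .055
```

```text
clock: 29.25
tcp_pos: [586.0, -95.2, 303.9]
tool_rot: [[0.957, 0.289, 0.004], [0.289, -0.957, -0.0], [0.004, 0.001, -1.0]]
ft_force: [-0.7, -0.0, 3.4]
grip_width: 0.102
gripper_force: 61.3
case [  1.6   0.6 303.9] F [-0.2 -0.7  3.4] r 252.5 th 1.076 grip 0.10179178282643446
1.021 [-0.018  0.059 -0.031]
0.966 [-0.036  0.117 -0.065]
0.911 [-0.053  0.172 -0.103]
0.856 [-0.069  0.226 -0.143]
0.801 [-0.085  0.277 -0.187]
0.746 [-0.1    0.326 -0.233]
0.691 [-0.114  0.372 -0.282]
0.636 [-0.127  0.416 -0.334]
0.581 [-0.14   0.457 -0.389]
0.526 [-0.151  0.495 -0.445]
```

Force is low and the stay folds freely, so I keep lowering.

```bash
python3 -m handwheel '-.018 .059 -.031 0 0 0;-.036 .117 -.065 0 0 0;-.053 .172 -.103 0 0 0;-.069 .226 -.143 0 0 0;-.085 .277 -.187 0 0 0;-.1 .326 -.233 0 0 0;-.114 .372 -.282 0 0 0;-.127 .416 -.334 0 0 0;-.14 .457 -.389 0 0 0;-.151 .495 -.445 0 0 0'
python3 arc.py 17 9 .055
```

```text
clock: 30.25
tcp_pos: [555.0, 4.5, 212.5]
tool_rot: [[0.957, 0.289, 0.001], [0.289, -0.957, 0.001], [0.002, -0.0, -1.0]]
ft_force: [0.4, -1.1, 1.0]
grip_width: 0.102
gripper_force: 63.2
case [-1.027e+02  1.000e-01  2.125e+02] F [1.1 0.  1. ] r 251.6 th 0.518 grip 0.1019852969469623
0.463 [-0.011  0.035 -0.059]
0.408 [-0.02   0.066 -0.12 ]
0.353 [-0.029  0.094 -0.182]
0.298 [-0.036  0.119 -0.246]
0.243 [-0.043  0.141 -0.312]
0.188 [-0.048  0.159 -0.378]
0.133 [-0.053  0.173 -0.446]
0.078 [-0.056  0.184 -0.514]
0.023 [-0.058  0.191 -0.583]
```

```bash
python3 -m handwheel '-.006 .018 -.029 0 0 0;-.011 .035 -.059 0 0 0;-.02 .066 -.12 0 0 0;-.029 .094 -.182 0 0 0;-.036 .119 -.246 0 0 0;-.043 .141 -.312 0 0 0;-.046 .15 -.345 0 0 0;-.048 .159 -.378 0 0 0;-.051 .167 -.412 0 0 0;-.053 .173 -.446 0 0 0'
python3 arc.py 17 8 .018
```

```text
clock: 31.25
tcp_pos: [544.3, 39.1, 124.0]
tool_rot: [[0.957, 0.289, 0.001], [0.289, -0.957, 0.002], [0.002, -0.002, -1.0]]
ft_force: [-4.3, 4.6, 1.0]
grip_width: 0.101
gripper_force: 64.9
case [-1.39e+02  1.00e-01  1.24e+02] F [-5.7 -2.8  1. ] r 251.8 th 0.136 grip 0.10104752962740507
0.118 [-0.001  0.004 -0.022]
0.1 [-0.002  0.008 -0.045]
0.082 [-0.003  0.011 -0.067]
0.064 [-0.004  0.014 -0.089]
0.046 [-0.005  0.016 -0.112]
0.028 [-0.006  0.018 -0.134]
0.01 [-0.006  0.02  -0.157]
-0.008 [-0.007  0.021 -0.18 ]
```

```bash
python3 -m handwheel '-.001 .004 -.022 0 0 0;-.002 .008 -.045 0 0 0;-.003 .01 -.06 0 0 0;-.004 .012 -.075 0 0 0;-.004 .014 -.09 0 0 0;-.005 .015 -.105 0 0 0;-.005 .016 -.12 0 0 0;-.006 .018 -.134 0 0 0;-.006 .019 -.146 0 0 0;-.006 .019 -.146 0 0 0'
python3 arc.py 17.3 4 .008
```

```text
clock: 32.25
tcp_pos: [543.1, 43.1, 94.6]
tool_rot: [[0.957, 0.289, 0.001], [0.289, -0.957, 0.003], [0.002, -0.002, -1.0]]
ft_force: [-2.0, 5.3, -1.6]
grip_width: 0.101
gripper_force: 65.4
case [-143.2    0.    94.6] F [-5.7 -0.3 -1.6] r 252.0 th 0.019 grip 0.10084076233310274
0.011 [-0.     0.001 -0.01 ]
0.003 [-0.     0.001 -0.02 ]
-0.005 [-0.001  0.002 -0.03 ]
-0.013 [-0.001  0.002 -0.04 ]
```

```bash
python3 -m handwheel '0 0 -.005 0 0 0;0 .001 -.01 0 0 0;0 .001 -.015 0 0 0;0 .001 -.02 0 0 0;0 .001 -.02 0 0 0'
python3 -m handwheel '0 0 -.004 0 0 0;0 0 -.008 0 0 0;0 0 -.01 0 0 0;0 0 -.01 0 0 0'
```

```text
clock: 32.75
tcp_pos: [543.0, 43.4, 90.8]
tool_rot: [[0.957, 0.289, 0.001], [0.289, -0.957, 0.003], [0.001, -0.002, -1.0]]
ft_force: [-3.5, 5.1, -1.1]
grip_width: 0.1
gripper_force: 65.7
clock: 33.15
tcp_pos: [542.9, 43.6, 88.8]
tool_rot: [[0.957, 0.289, 0.001], [0.289, -0.957, 0.003], [0.001, -0.003, -1.0]]
ft_force: [-4.1, 5.7, 0.2]
grip_width: 0.097
gripper_force: 65.7
```

```bash
python3 -m handwheel '0 0 -.004 0 0 0;0 0 -.008 0 0 0;0 0 -.01 0 0 0;0 0 -.01 0 0 0'
python3 -m handwheel '0 0 -.004 0 0 0;0 0 -.008 0 0 0;0 0 -.01 0 0 0;0 0 -.01 0 0 0'
```

```text
clock: 33.55
tcp_pos: [542.9, 43.6, 87.6]
tool_rot: [[0.957, 0.289, 0.0], [0.289, -0.957, 0.003], [0.001, -0.003, -1.0]]
ft_force: [-7.2, 6.4, 5.6]
grip_width: 0.098
gripper_force: 66.3
clock: 33.95
tcp_pos: [543.0, 43.8, 87.0]
tool_rot: [[0.957, 0.289, -0.0], [0.289, -0.957, 0.003], [0.001, -0.003, -1.0]]
ft_force: [-11.0, 7.1, 14.4]
grip_width: 0.097
gripper_force: 68.2
```

Contact is firm and z has stopped changing, so the lid is shut. I release, retreat and check.

```bash
python3 -m handwheel '0 0 .005 0 0 0;0 0 .005 0 0 0' 0.3
python3 -m handwheel '0 0 0 0 0 0;0 0 0 0 0 0'
python3 -m handwheel '0 0 .15 0 0 0;0 0 .35 0 0 0;0 0 .55 0 0 0;0 0 .75 0 0 0;0 .2 .8 0 0 0;0 .4 .8 0 0 0;0 .5 .8 0 0 0;0 .5 .8 0 0 0'
python3 - <<'E'
from h import *
b=cam('wrist');x=(cloud(b)-C0)@Rc
for x0 in(-95,-60,-20,20):
  m=(abs(x[...,0]-x0)<8)&(abs(x[...,1])<120)&(x[...,2]>60); print(x0,m.sum(),np.median(x[m][:,2]) if m.any() else '')
m=(abs(x[...,0]+143)<6)&(abs(x[...,1])<40)&(x[...,2]>80);print('handle',np.percentile(x[m][:,2],[50,95]))
t=cam('top');cv2.imwrite('pics/t9.png',t['color'][:,:,::-1])
E
```

```text
clock: 34.15
tcp_pos: [544.8, 42.1, 87.0]
tool_rot: [[0.957, 0.289, 0.005], [0.289, -0.957, 0.0], [0.005, 0.001, -1.0]]
ft_force: [-0.4, 0.6, -0.8]
grip_width: 0.303
gripper_force: 0.0
clock: 34.35
tcp_pos: [543.9, 42.3, 86.4]
tool_rot: [[0.957, 0.289, 0.003], [0.289, -0.957, 0.001], [0.003, -0.0, -1.0]]
ft_force: [0.3, -0.6, 0.5]
grip_width: 0.302
gripper_force: 0.0
clock: 35.15
tcp_pos: [543.5, 144.8, 246.4]
tool_rot: [[0.956, 0.292, 0.002], [0.292, -0.956, 0.002], [0.003, -0.001, -1.0]]
ft_force: [-0.3, -0.5, -0.5]
grip_width: 0.298
gripper_force: 0.0
-95 3627 121.32947538640815
-60 4059 121.37174410962982
-20 3268 121.33583787400772
20 234 121.26077908316995
handle [110.98126574 112.47928065]
```

View pics/t9.png

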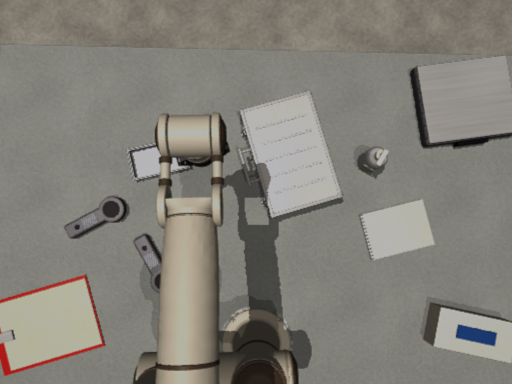

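The lid is shut and level at 121.3 mm, with the handle top at 112.5 mm. The top view shows the bottle, notebook and dish where they were, and the reader is no longer on the table.

```bash
python3 -c "
from h import *
print(robot.job_done())"
```

```text
the job is handed in; nothing more can be done
None
```

The job is handed in: the reader lies flat and right side up in the middle bay, the stay was locked and then broken again, and the lid was lowered gently shut at about 35 s of the 72 s allowed, with nothing else on the table moved as far as the last picture shows.

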